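# Load a heatsink through the spring gate of a test bay

### The arm

A 6-joint arm with a two-finger parallel gripper is mounted at the origin on a cart in front of the work surface, level with it; the furniture and walls round the work are solid. World frame = base frame: x ahead of the robot, y to its left, z up, the work surface at z = 0. Lengths are in m, angles in degrees, forces in N, time in s.
With the tool pointing down it reaches from about 0.4 to 0.825 m from the base axis. Payload 7 kg.
Tool frame: the origin (TCP) lies on the centre line of the jaws, within the pads' length; the fingertips stand 19 mm ahead of it and the grasp point (between the pads) is the TCP; z points along the fingers, y is the line along which they close (so a half turn about z gives the same grasp; the last joint's range is limited). The gripper opens to 88 mm and grips with 3 to 60 N. Pads are 19 mm wide; open, the fingers measure 130 mm over their backs; the gripper's body (78 mm by 193 mm) begins 47 mm behind the grasp point.
Start: joints at [-47.149, 20.546, 0.682, 0, -70.136, -16.507], TCP at [0.3, -0.605, 0.246] pointing down, gripper open.
Joint ranges: [-176.03, 176.03], [-82.01, 121.73], [-58.28, 71.71], [-173.87, 95.51], [-174.79, -0.11], [-173.66, 173.66]. Speed limits (degrees/s): [136.94, 136.94, 172.46, 180, 180, 180].

### API

Orientations are given as [roll, pitch, yaw] about the fixed x, y, z axes, in that order (R = Rz(yaw) Ry(pitch) Rx(roll)).
In Python, from plant import get_state, capture, close_job gives the robot as it stands.
- The arm moves only by the tool apply_moves, never from a script. Its argument "targets" is a list of rows, each a list of 7 numbers: the opening, from 0 (shut) to 1 (fully open), then the shift along the tool's x, y, z normalised to -1 to 1, where 1 is 1000 mm, then the turn, a rotation vector about the tool's x, y, z normalised to -1 to 1, where 1 is 90 degrees. In form: [[claw, tx, ty, tz, ax, ay, az], ...]. A call has 1 to 20 rows; each row shifts and turns the commanded pose from where the row before left it, along the tool's axes as they then stand; what a row does not reach is not made up. A row lasts 1/12 s, in which the tool goes at most 41.7 mm and 7.16 degrees, less where a joint would pass 70% of its speed; a pose out of reach is approached as far as the arm can. A call with a number of a shift or a turn outside -1 to 1 is refused whole. A call with a gripper value outside its range is refused whole. The fingers move at their own pace and stop on an object; "newtons" is the grip in N (left out, the last holds). Time passes only in rows, so rows that do not move let the fingers close. It gives the time, the measured TCP pose, the force, the opening and the grip force at its end, in the units of the state.
- get_state(): the state, without advancing time (a new reading comes with each control period).
- capture(name): name is "scene" or "top"; returns a dict with "frame" (384x512x3 uint8, red, green, blue), "range_z" (384x512 float32, m along the optical axis (not along the pixel's ray), 0 where there is no reading), "camera_matrix" (3x3 intrinsics, pixels), "T" (4x4, takes a point from camera to world coordinates). Camera axes: x right, y down, z forward; pixel columns grow to the right and rows downward; lengths in m; the calibration is good to about 2 mm. A picture is of the moment at which its call begins.
- close_job(): hands the job in; it is judged then, once.
The state is a dict: "time_s": time; "joints": joint angles; "qd": joint speeds; "joint_torque": joint torques, N m; "tcp_pos": TCP position; "eef_rot": TCP orientation; "contact_force": force on the tool from outside, world axes, zero at the start; "moment": the same for the moment, N m; "gripper_width": finger opening in m; "gripper_force": force on a finger pad.
Only numpy, scipy, OpenCV 4.12 (cv2) and the standard library are available. Lean on these libraries where they do the work, as an engineer would, in place of code of your own. Each camera call takes 0.05 s, during which the arm holds its last target. There are 200 camera calls.

### The job

Load the finned heatsink into the test bay: lay it lengthwise between the rails of the bay's landing, push it in through the two spring gate leaves and press it home against the sprung pad at the back with about 14 N, holding that for about half a second and never exceeding 18 N on the pad. Then take the hand out so that both leaves shut behind it, and leave the small parts lying round about where they are.

Things in the scene. Friction and masses are not known exactly. Their poses are not given: they have to be found in the camera images.
- heatsink: Black finned heatsink, loose on the bench, a plain block 48 (its x) x 72 (its y, the long way) x 27 mm high, about 0.12 kg; origin at the centre of its underside. Grasp it across the 48 mm.
- bay: Fixed test bay, a long low metal fixture on the bench. Origin: underside of its base plate, at the middle of the gate line; x points inward (the way to push), y left, z up. Base plate (deck) of slick grey plastic (friction 0.15) 8 mm thick, x -118 to +166, 104 mm wide. Gate at x = 0: two upright leaves hinged on posts at y = +30.5 and -30.5, tops 42 mm over the bench. Once the heatsink's tail is past x = 30 they can shut.
- landing (a point): Point on the deck, bay x = -48, y = 0, axes as the bay: where to lay the heatsink before pushing. Landing: x -114 to -4, two steel rails 6 mm high over the deck, 53 mm apart, open above, flaring outward for x below -82.
- pocket (a point): Point on the deck, bay x = 82, y = 0, axes as the bay: about where the heatsink's centre ends. Behind the gate a chamber 68 mm wide, walls to 39 mm over the bench, open above up to bay x = 70; chamfers at x 35 to 54 narrow it to a pocket 52 mm wide. From x = 70 on it has a roof (39 to 42 mm over the bench), so the part enters only through the gate.
- gate_left (a joint): Left gate leaf, 27.5 mm long, 26 mm high, upright hinge: 0 shut, grows to 1.5 rad as it swings inward; it cannot swing outward. A light spring shuts it (12 mN m shut, 42 mN m fully open); opening both leaves with the heatsink's nose takes some 6 to 12 N of push over the first 20 mm, then hardly any.
- gate_right (a joint): Right gate leaf, the mirror image: 0 shut, up to 1.5 rad open.
- back_stop: End block across the bay at bay x = 156 (origin: bottom centre, on the deck; axes as the bay). On a set screw it carries a black sprung pad, 44 mm wide, 22 mm high, facing the gate. The pad's free face stands anywhere from bay x = 105 to 131, unreported: find it by feel. Spring 8 N per mm, 5 mm travel; let go, it eases the part back to the free position.
- dsub: Connector, 20 x 53 x 12 mm, loose bystander; origin at the centre of its underside.
- capacitor: Small black capacitor, 16 mm across, 24 mm high, standing loose, bystander; origin at its underside.
- bnc_tee: Small metal tee fitting, 28 x 48 x 14 mm, loose bystander; origin at its underside.
There are look-alikes about, which are no part of the job. What is meant by the heatsink is not pink, and is the smaller of those in its own colour.

How it is judged (in metres and radians):
On the way, in this order (a step that is already met when the one before it is completed fails the run):
1. the heatsink, flat on the deck and in line with the bay, pushes both gate leaves open from the landing side (value of joint each of gate_left, gate_right above 0.6 rad and x of heatsink in the frame of bay between -0.045 and 0.02 m and z of heatsink in the frame of bay between 0.004 and 0.012 m and angle between the y axis of heatsink and the x axis of bay, either way round below 0.1 rad), for 0.1 s.
2. the heatsink is pressed against the pad with at least 10 N for 0.25 s (contact force between heatsink and back_stop above 10 N and z of heatsink in the frame of bay between 0.004 and 0.012 m and angle between the y axis of heatsink and the x axis of bay, either way round below 0.1 rad), for 0.25 s.
At the end, for the whole second after the job is handed in: The heatsink lies flat and still in the pocket behind the gate: its centre 66 to 101 mm inside the gate line, within 6 mm of the bay's middle line, turned less than 0.1 rad from it, and both leaves are shut to within 0.06 rad (x of heatsink in the frame of bay between 0.066 and 0.101 m and y of heatsink in the frame of bay between -0.006 and 0.006 m and z of heatsink in the frame of bay between 0.004 and 0.012 m and angle between the y axis of heatsink and the x axis of bay, either way round below 0.1 rad and value of joint each of gate_left, gate_right below 0.06 rad and linear speed of heatsink below 0.01 m/s); the robot touches nothing.
It fails at once if the heatsink presses the pad or end block with more than 18 N (contact force between heatsink and back_stop above 18 N).
It fails at once if the connector is shifted by more than 15 mm (distance of dsub from where it was at the start of the episode above 0.015 m).
It fails at once if the capacitor is shifted by more than 15 mm (distance of capacitor from where it was at the start of the episode above 0.015 m).
It fails at once if the tee fitting is shifted by more than 15 mm (distance of bnc_tee from where it was at the start of the episode above 0.015 m).
It also fails if it takes over 72 s, if anything falls off the work surface, if the arm or the gripper's body presses on something with over 40 N, if the wrist force passes 120 N, or if a joint passes its speed limit or range.

## Working session

There is one attempt and no reset: what is moved stays moved. The work goes in short steps, Python scripts to look and compute and a tool call to move; the robot and the scene stay as the last step left them, time stands still between calls to the robot, and variables do not carry over. Pictures are saved under pics/ and viewed, at most 10 in all, crops included, and the job is handed in when it is done.

Besides the shell and the picture viewer there is one more tool, called after "Request:" by a JSON object that holds its "method" and its "body", one argument or row to a line. apply_moves: Moves the arm, as the interface text tells. Scaled input: -1 to 1 covers 1000 mm each way for a shift and 90 degrees each way for a turn. Its arguments: {"type":"object","properties":{"targets":{"type":"array","items":{"type":"array","items":{"type":"number"}}},"newtons":{"type":"number"}},"required":["targets"]}

```bash
mkdir -p pics; ls; python3 - <<'E'
from plant import get_state,capture
import cv2,numpy as np
print(get_state())
for n in("top","scene"):
    c=capture(n);cv2.imwrite(f"pics/{n}0.png",c["frame"][:,:,::-1]);np.savez(f"{n}0.npz",**c)
    print(c["camera_matrix"],c["T"])
E
```

```text
pics
{'time_s': 0.0, 'joints': array([-4.71491309e+01,  2.05883864e+01,  6.33038655e-01, -2.11631592e-02,
       -7.01365070e+01, -1.65079894e+01]), 'qd': array([-0.01319873, -0.05278699, -0.01260554, -0.07176442, -0.01327304,
        0.02829816]), 'joint_torque': array([-2.41793219e-03, -5.82719028e+01,  2.93055797e+01,  6.99740231e+00,
        6.90367728e-03, -1.02625756e-04]), 'tcp_pos': array([ 0.2993065 , -0.6044836 ,  0.24464822]), 'eef_rot': array([ 1.79906278e+02, -7.02826633e-03, -1.53664321e+02]), 'contact_force': array([ 0.09683593, -0.47081771,  0.46915086]), 'moment': array([ 0.06287905, -0.00865411,  0.00097152]), 'gripper_force': 0.0, 'gripper_width': 0.0876896080300345}
[[370.27351937   0.         257.68985493]
 [  0.         370.27351937 189.07500001]
 [  0.           0.           1.        ]] [[-0.01245118 -0.99855214  0.05233154  0.49971507]
 [-0.9998644   0.01299745  0.0101114  -0.22200519]
 [-0.01077693 -0.05219854 -0.99857857  0.95761339]
 [ 0.          0.          0.          1.        ]]
[[406.50640273   0.         251.7029862 ]
 [  0.         406.50640273 189.92413113]
 [  0.           0.           1.        ]] [[ 0.72434661 -0.32865789  0.60605774 -0.11423008]
 [-0.68941044 -0.35285548  0.63261857 -0.91848024]
 [ 0.0059357  -0.87605765 -0.48216985  0.57802537]
 [ 0.          0.          0.          1.        ]]
```

View pics/top0.png

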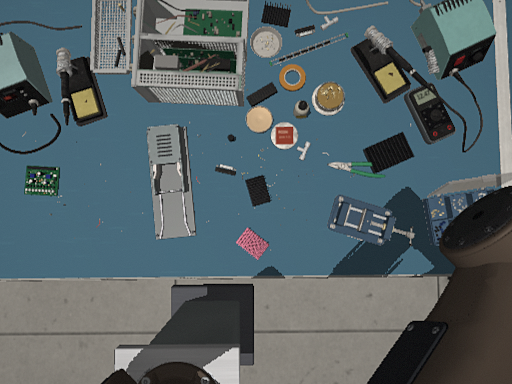

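View pics/scene0.png

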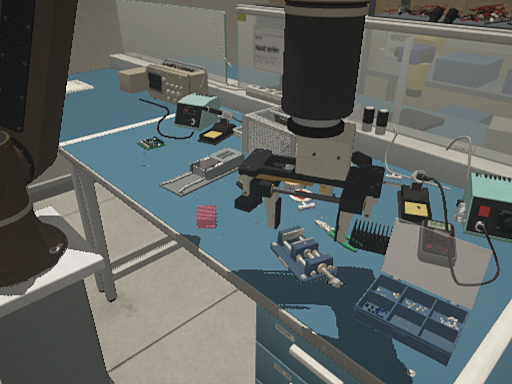

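The top view shows the bay at about (172,182) with its gate opening downward in the image. The heatsink candidate is at (258,190), with a larger black look-alike at (387,151) and a pink one at (253,243). I'll zoom in.

```bash
cat > h.py <<'E'
import numpy as np,cv2
def world(c,u,v,z):
    K,T=c["camera_matrix"],c["T"]
    d=T[:3,:3]@np.linalg.solve(K,[u,v,1]);o=T[:3,3]
    return o+d*(z-o[2])/d[2]
def rz(c,u,v):
    K,T=c["camera_matrix"],c["T"]
    return (T@np.r_[np.linalg.solve(K,[u,v,1])*c["range_z"][int(v),int(u)],1])[:3]
E
python3 - <<'E'
from h import *
c=dict(np.load("top0.npz"))
f=c["frame"][:,:,::-1]
cv2.imwrite("pics/crop0.png",cv2.resize(f[110:250,135:285],None,fx=5,fy=4.2*5/4.2,interpolation=cv2.INTER_CUBIC)[:, :][:700].copy()[:600])
cv2.imwrite("pics/crop0.png",cv2.resize(f[115:245,135:285],(690,598),interpolation=cv2.INTER_CUBIC))
for p in[(258,190),(387,151),(226,169),(231,138),(304,150),(174,150),(172,225),(258,193)]:print(p,rz(c,*p).round(4))
E
```

```text
(258, 190) [ 0.5463 -0.2133  0.0238]
(387, 151) [ 0.6413 -0.542   0.0204]
(226, 169) [ 0.603  -0.1308  0.002 ]
(231, 138) [ 0.6793 -0.1464  0.026 ]
(304, 150) [ 0.6486 -0.3329  0.0097]
(174, 150) [ 0.6481 -0.0051  0.042 ]
(172, 225) [0.4601 0.0091 0.0046]
(258, 193) [ 0.5386 -0.2132  0.026 ]
```

View pics/crop0.png

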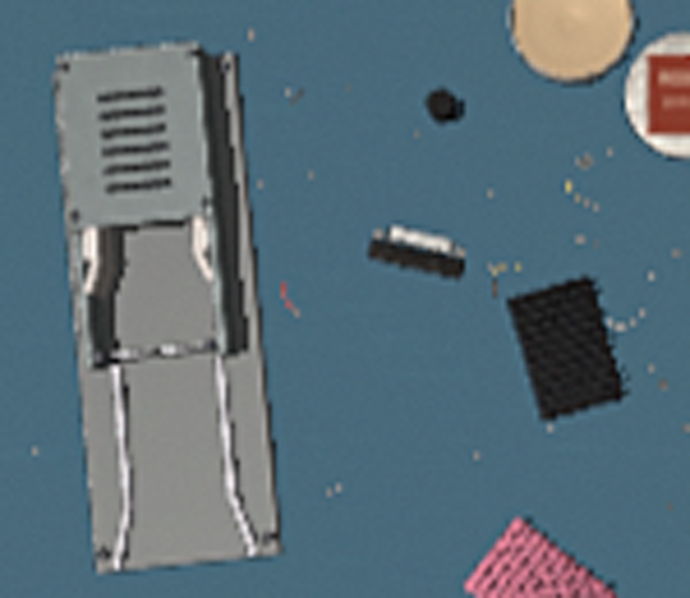

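```bash
python3 - <<'E'
from h import *
c=dict(np.load("top0.npz"))
P=lambda u,v,z:world(c,(u+.5)/4.6+135-.5,(v+.5)/4.6+115-.5,z)
hs=np.array([P(u,v,.027) for u,v in[(508,298),(592,278),(624,400),(546,420)]])
print(hs.round(4),hs.mean(0));m=hs
d=(m[0]+m[1]-m[2]-m[3])/2;w=(m[1]+m[2]-m[0]-m[3])/2
print("long",np.linalg.norm(d),np.degrees(np.arctan2(d[1],d[0])),"w",np.linalg.norm(w),np.degrees(np.arctan2(w[1],w[0])))
bl,br,tr=P(97,572,.008),P(280,550,.008),P(237,52,.008)
print(bl,br,tr,np.linalg.norm(bl-br),np.linalg.norm(tr-br))
ax=tr-br;yaw=np.arctan2(ax[1],ax[0]);y2=bl-br
print("yaw",np.degrees(yaw),np.degrees(np.arctan2(y2[1],y2[0]))-90)
X=lambda y:np.array([np.cos(y),np.sin(y),0])
Y=lambda y:np.array([-np.sin(y),np.cos(y),0])
o1=(bl+br)/2+.118*X(yaw);print("org a",o1, "org c",tr-.166*X(yaw)+.052*Y(yaw))
l1,l2,r1,r2=[P(*p,.014) for p in[(116,368),(126,485),(221,360),(231,478)]]
for a,b in((l1,l2),(r1,r2)):print("rail",a,b,np.degrees(np.arctan2(*(a-b)[1::-1])))
ga,gb=P(108,353,.042),P(215,345,.042);print("gate",ga,gb,(ga+gb)/2,np.linalg.norm(ga-gb))
ra,rb=P(57,57,.042),P(200,43,.042);rc=P(217,218,.042);print("roof",ra,rb,rc,np.linalg.norm(ra-rb))
# bystanders
for p,z in[((443,105),.024),((417,250),.012)]:print(P(*p,z))
E
```

```text
[[ 0.5733 -0.181   0.027 ]
 [ 0.5837 -0.2272  0.027 ]
 [ 0.5167 -0.2438  0.027 ]
 [ 0.5063 -0.201   0.027 ]] [ 0.54500644 -0.21324664  0.027     ]
long 0.0695149006968828 15.27285521428681 w 0.045644187119715476 -76.85901345922211
[0.42512155 0.05008222 0.008     ] [ 0.4361008  -0.05190375  0.008     ] [ 0.71613257 -0.02861067  0.008     ] 0.10257524229598561 0.2809988631831075
yaw 4.754924182691828 6.144483346282854
org a [0.54820506 0.00887071 0.008     ] org c [0.5463934  0.00944999 0.008     ]
rail [0.53825383 0.03799107 0.014     ] [0.47332983 0.03234645 0.014     ] 4.968913534892737
rail [ 0.54195035 -0.0205178   0.014     ] [ 0.47648791 -0.02594549  0.014     ] 4.739729964055974
gate [0.54526733 0.03461741 0.042     ] [ 0.54883851 -0.0232676   0.042     ] [0.54705292 0.0056749  0.042     ] 0.057995059229425334
roof [0.7070932 0.0627489 0.042    ] [ 0.71363695 -0.01535484  0.042     ] [ 0.61770057 -0.02446788  0.042     ] 0.07837738806106316
[ 0.6811512  -0.14603081  0.024     ]
[ 0.6020687  -0.12982535  0.012     ]
```

```bash
cat >> h.py <<'E'
from scipy.spatial.transform import Rotation as Ro
BAY=np.array([.547,.0087,.0]);BY=4.9
def bay(x,y,z): return BAY+Ro.from_euler('z',BY,degrees=True).apply([x,y,z])
def go(p,yaw=None):
    from plant import get_state
    s=get_state();R=Ro.from_euler('xyz',s["eef_rot"],degrees=True)
    print("t",s["time_s"],"pos",s["tcp_pos"].round(4),"rot",s["eef_rot"].round(2),"bay",Ro.from_euler('z',-BY,degrees=True).apply(s["tcp_pos"]-BAY).round(4))
    R2=R
    if yaw is not None:
        R2=Ro.from_euler('xyz',[180,0,yaw],degrees=True);print("turn",((R.inv()*R2).as_rotvec()/(np.pi/2)).round(4))
    print("shift after turn (m, tool)",R2.inv().apply(np.array(p)-s["tcp_pos"]).round(4))
E
python3 -c "
from h import *
go([.545,-.2132,.12],-165.8)"
```

```text
t 0.1 pos [ 0.2993 -0.6045  0.2447] rot [ 1.7991e+02 -1.0000e-02 -1.5366e+02] bay [-0.2991 -0.5898  0.2447]
turn [ 0.001  -0.0002  0.1349]
shift after turn (m, tool) [-0.3341  0.3191  0.1247]
```

Request:
{"method": "apply_moves", "body": {
  "targets": [
    [1, 0, 0, 0, 0, 0, 0.0675],
    [1, 0, 0, 0, 0, 0, 0.0675],
    [1, -0.0278, 0.0266, 0, 0, 0, 0],
    [1, -0.0278, 0.0266, 0, 0, 0, 0],
    [1, -0.0278, 0.0266, 0, 0, 0, 0],
    [1, -0.0278, 0.0266, 0, 0, 0, 0],
    [1, -0.0278, 0.0266, 0, 0, 0, 0],
    [1, -0.0278, 0.0266, 0, 0, 0, 0],
    [1, -0.0278, 0.0266, 0, 0, 0, 0],
    [1, -0.0278, 0.0266, 0, 0, 0, 0],
    [1, -0.0278, 0.0266, 0, 0, 0, 0],
    [1, -0.0278, 0.0266, 0, 0, 0, 0],
    [1, -0.0278, 0.0266, 0, 0, 0, 0],
    [1, -0.0278, 0.0266, 0.03, 0, 0, 0],
    [1, 0, 0, 0.03, 0, 0, 0],
    [1, 0, 0, 0.03, 0, 0, 0],
    [1, 0, 0, 0.03, 0, 0, 0],
    [1, 0, 0, 0, 0, 0, 0],
    [1, 0, 0, 0, 0, 0, 0]
  ]
}}

```text
time_s: 1.68
tcp_pos: [0.5407, -0.2183, 0.1289]
eef_rot: [179.9, -0.2, -165.8]
contact_force: [0.4, -0.2, 1.0]
gripper_width: 0.0877
gripper_force: 0.0
```

```bash
python3 -c "
from h import *
go([.545,-.2132,.028],-165.8)
from plant import capture
for n in ('top','scene'):
  c=capture(n);np.savez(n+'1.npz',**c)
f=capture('scene')['frame'][:,:,::-1]
cv2.imwrite('pics/s1.png',cv2.resize(f[130:290,150:400],(800,512),interpolation=cv2.INTER_CUBIC))"
```

```text
t 1.6833 pos [ 0.5407 -0.2183  0.1289] rot [ 179.94   -0.22 -165.79] bay [-0.0257 -0.2257  0.1289]
turn [ 0.0006 -0.0025  0.0001]
shift after turn (m, tool) [-0.0055  0.0039  0.1009]
```

View pics/s1.png

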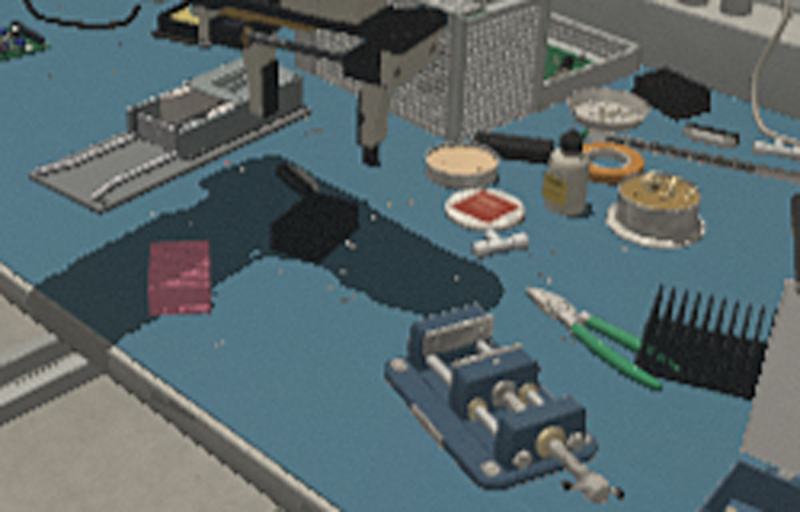

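The heatsink sits in the hand's shadow at crop (315,220) with nothing around it. I'll descend.

Request:
{"method": "apply_moves", "body": {
  "targets": [
    [1, -0.0055, 0.004, 0.02, 0, 0, 0],
    [1, 0, 0, 0.02, 0, 0, 0],
    [1, 0, 0, 0.02, 0, 0, 0],
    [1, 0, 0, 0, 0, 0, 0],
    [1, 0, 0, 0, 0, 0, 0],
    [1, 0, 0, 0, 0, 0, 0]
  ]
}}

```text
time_s: 2.33
tcp_pos: [0.5473, -0.2135, 0.072]
eef_rot: [-179.9, 0.1, -165.8]
contact_force: [0.5, -0.3, -0.1]
gripper_width: 0.0875
gripper_force: 0.0
```

```bash
python3 -c "
from h import *
go([.545,-.2132,.028],-165.8)"
```

```text
t 2.3333 pos [ 0.5473 -0.2135  0.072 ] rot [-1.7993e+02  1.4000e-01 -1.6579e+02] bay [-0.0187 -0.2215  0.072 ]
turn [-0.0008  0.0016  0.0001]
shift after turn (m, tool) [0.0021 0.0009 0.044 ]
```

Request:
{"method": "apply_moves", "body": {
  "targets": [
    [1, 0.002, 0.001, 0.013, 0, 0, 0],
    [1, 0, 0, 0.013, 0, 0, 0],
    [1, 0, 0, 0.013, 0, 0, 0],
    [1, 0, 0, 0, 0, 0, 0],
    [1, 0, 0, 0, 0, 0, 0],
    [1, 0, 0, 0, 0, 0, 0],
    [1, 0, 0, 0, 0, 0, 0],
    [1, 0, 0, 0, 0, 0, 0]
  ]
}}

```text
time_s: 3.0
tcp_pos: [0.5446, -0.2128, 0.0321]
eef_rot: [-180.0, 0.1, -165.8]
contact_force: [-0.2, -0.4, 0.0]
gripper_width: 0.0879
gripper_force: 0.0
```

Request:
{"method": "apply_moves", "body": {
  "targets": [
    [1, 0, 0, 0.004, 0, 0, 0],
    [0.4, 0, 0, 0, 0, 0, 0],
    [0, 0, 0, 0, 0, 0, 0],
    [0, 0, 0, 0, 0, 0, 0],
    [0, 0, 0, 0, 0, 0, 0],
    [0, 0, 0, 0, 0, 0, 0],
    [0, 0, 0, 0, 0, 0, 0],
    [0, 0, 0, 0, 0, 0, 0],
    [0, 0, 0, 0, 0, 0, 0],
    [0, 0, 0, 0, 0, 0, 0],
    [0, 0, 0, 0, 0, 0, 0],
    [0, 0, 0, 0, 0, 0, 0],
    [0, 0, 0, 0, 0, 0, 0]
  ],
  "newtons": 20
}}

```text
time_s: 4.08
tcp_pos: [0.5439, -0.2127, 0.0269]
eef_rot: [180.0, 0.0, -165.8]
contact_force: [-0.2, 0.1, -1.0]
gripper_width: 0.0479
gripper_force: 19.9
```

Request:
{"method": "apply_moves", "body": {
  "targets": [
    [0, 0, 0, -0.02, 0, 0, 0],
    [0, 0, 0, -0.03, 0, 0, 0],
    [0, 0, 0, -0.03, 0, 0, 0],
    [0, 0, 0, 0, 0, 0, 0.0517],
    [0, 0, 0, 0, 0, 0, 0.0517],
    [0, 0, 0, 0, 0, 0, 0],
    [0, 0, 0, 0, 0, 0, 0],
    [0, 0, 0, 0, 0, 0, 0]
  ]
}}

```text
time_s: 4.75
tcp_pos: [0.5435, -0.2126, 0.1065]
eef_rot: [180.0, -0.1, -175.0]
contact_force: [0.5, -0.2, -0.7]
gripper_width: 0.0479
gripper_force: 19.9
```

```bash
python3 -c "
from h import *
go(bay(-.048,0,.08),-175.1)"
```

```text
t 4.75 pos [ 0.5435 -0.2126  0.1065] rot [ 1.7999e+02 -6.0000e-02 -1.7497e+02] bay [-0.0224 -0.2202  0.1065]
turn [ 0.0001 -0.0006  0.0015]
shift after turn (m, tool) [0.0256 0.2202 0.0265]
```

Request:
{"method": "apply_moves", "body": {
  "targets": [
    [0, 0.0032, 0.0275, 0, 0, 0, 0],
    [0, 0.0032, 0.0275, 0, 0, 0, 0],
    [0, 0.0032, 0.0275, 0, 0, 0, 0],
    [0, 0.0032, 0.0275, 0, 0, 0, 0],
    [0, 0.0032, 0.0275, 0, 0, 0, 0],
    [0, 0.0032, 0.0275, 0, 0, 0, 0],
    [0, 0.0032, 0.0275, 0, 0, 0, 0],
    [0, 0.0032, 0.0275, 0, 0, 0, 0],
    [0, 0, 0, 0.013, 0, 0, 0.0015],
    [0, 0, 0, 0.013, 0, 0, 0],
    [0, 0, 0, 0, 0, 0, 0],
    [0, 0, 0, 0, 0, 0, 0],
    [0, 0, 0, 0, 0, 0, 0],
    [0, 0, 0, 0, 0, 0, 0]
  ]
}}

```text
time_s: 5.92
tcp_pos: [0.5, 0.0041, 0.0815]
eef_rot: [180.0, 0.0, -175.2]
contact_force: [0.1, 0.4, -1.4]
gripper_width: 0.0478
gripper_force: 19.9
```

```bash
python3 -c "
from h import *
go(bay(-.048,0,.035),-175.1)
from plant import capture
c=capture('top');np.savez('top2.npz',**c)
cv2.imwrite('pics/t2.png',cv2.resize(c['frame'][115:245,110:260,::-1],(690,598),interpolation=cv2.INTER_CUBIC))
c=capture('scene');np.savez('scene2.npz',**c)
cv2.imwrite('pics/s2.png',cv2.resize(c['frame'][130:210,150:260,::-1],(792,576),interpolation=cv2.INTER_CUBIC))"
```

```text
t 5.9167 pos [0.5    0.0041 0.0815] rot [ 1.8000e+02  4.0000e-02 -1.7524e+02] bay [-0.0472 -0.0006  0.0815]
turn [ 0.      0.0004 -0.0016]
shift after turn (m, tool) [0.0008 0.0006 0.0465]
```

View pics/s2.png

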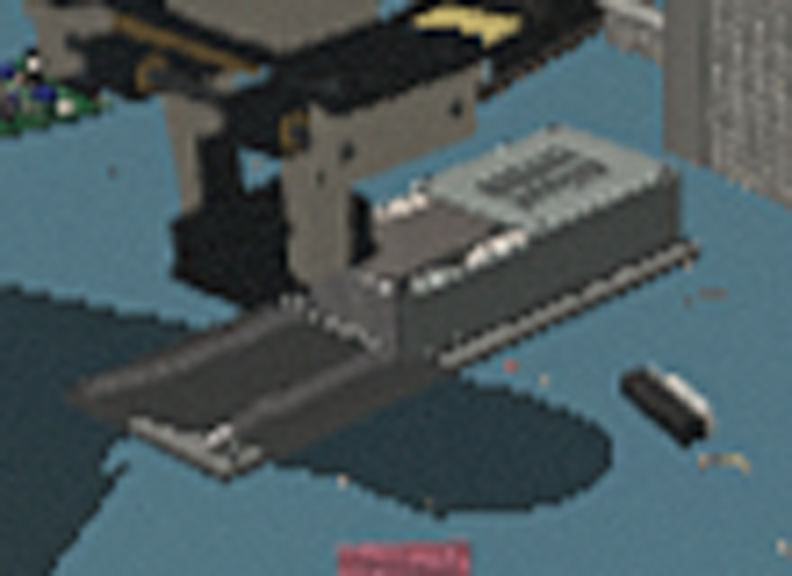

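View pics/t2.png

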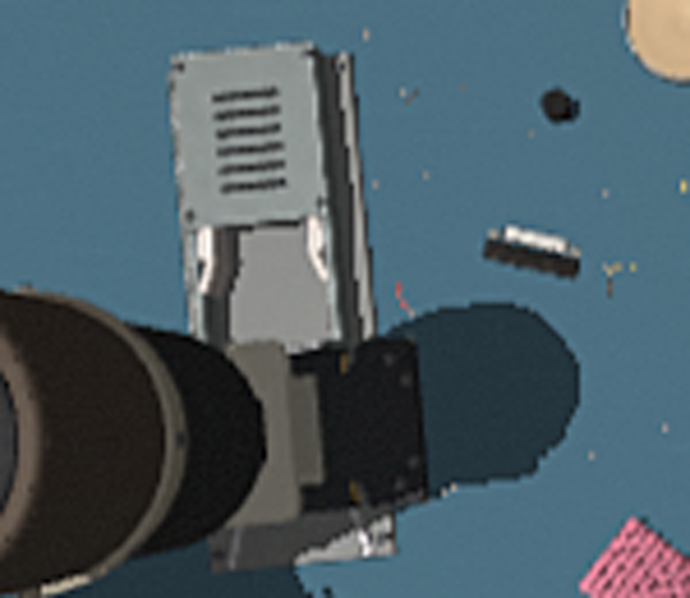

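The heatsink is held level over the landing, roughly centred on the rails (top view about (290,430), body occluding). I'll lower it by feel.

Request:
{"method": "apply_moves", "body": {
  "targets": [
    [0, 0.001, 0.0006, 0.012, 0, 0, 0],
    [0, 0, 0, 0.012, 0, 0, 0],
    [0, 0, 0, 0.008, 0, 0, 0],
    [0, 0, 0, 0.004, 0, 0, 0],
    [0, 0, 0, 0.003, 0, 0, 0],
    [0, 0, 0, 0.003, 0, 0, 0],
    [0, 0, 0, 0, 0, 0, 0],
    [0, 0, 0, 0, 0, 0, 0],
    [0, 0, 0, 0, 0, 0, 0],
    [0, 0, 0, 0, 0, 0, 0]
  ]
}}

```text
time_s: 6.85
tcp_pos: [0.4988, 0.005, 0.0393]
eef_rot: [180.0, 0.0, -175.2]
contact_force: [0.6, -0.5, -1.1]
gripper_width: 0.048
gripper_force: 19.9
```

Request:
{"method": "apply_moves", "body": {
  "targets": [
    [0, 0, 0, 0.002, 0, 0, 0],
    [0, 0, 0, 0.0015, 0, 0, 0],
    [0, 0, 0, 0, 0, 0, 0],
    [0, 0, 0, 0, 0, 0, 0],
    [0, 0, 0, 0, 0, 0, 0]
  ]
}}

```text
time_s: 7.27
tcp_pos: [0.4985, 0.0048, 0.0354]
eef_rot: [-180.0, -0.0, -175.2]
contact_force: [-1.0, -0.2, -1.4]
gripper_width: 0.0483
gripper_force: 19.9
```

```bash
python3 -c "
from h import *
go(bay(-.026,0,.035),-175.1)
from plant import capture,get_state
print(get_state()['contact_force'],get_state()['moment'])
c=capture('scene');np.savez('scene2.npz',**c)
cv2.imwrite('pics/s3.png',cv2.resize(c['frame'][145:205,155:235,::-1],(800,600),interpolation=cv2.INTER_CUBIC))"
```

```text
t 7.2667 pos [0.4985 0.0048 0.0354] rot [-1.8000e+02 -1.0000e-02 -1.7525e+02] bay [-0.0486  0.0003  0.0354]
turn [-0.     -0.0001 -0.0016]
shift after turn (m, tool) [-0.0226 -0.0003  0.0004]
[-0.97870429 -0.20376085 -1.35074461] [ 0.0508842  -0.04566865 -0.03614845]
```

View pics/s3.png

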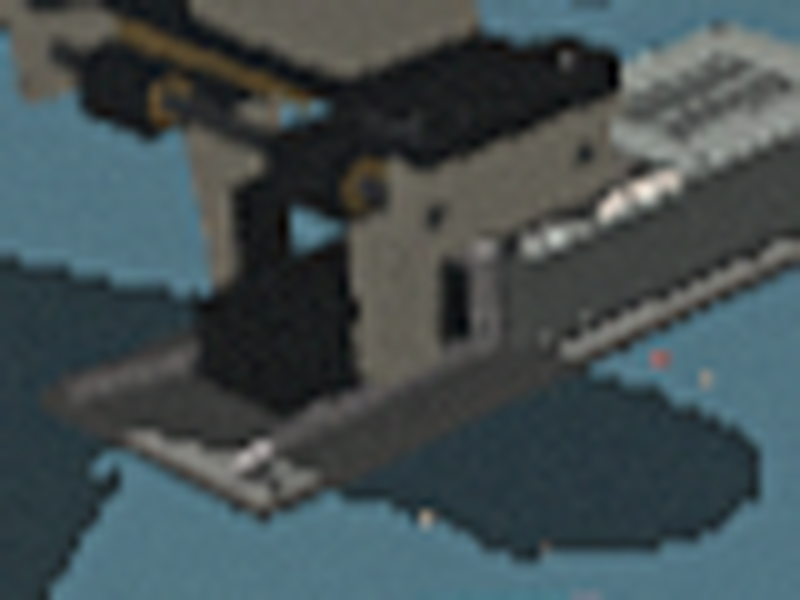

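The heatsink lies between the rails with the tail end clear. Next I release, lift, back off behind it and close the fingers.

Request:
{"method": "apply_moves", "body": {
  "targets": [
    [1, 0, 0, 0, 0, 0, 0],
    [1, 0, 0, 0, 0, 0, 0],
    [1, 0, 0, 0, 0, 0, 0],
    [1, 0, 0, 0, 0, 0, 0],
    [1, 0, 0, 0, 0, 0, 0],
    [1, 0, 0, 0, 0, 0, 0],
    [1, 0, 0, -0.02, 0, 0, 0],
    [1, 0, 0, -0.03, 0, 0, 0],
    [0.3, 0.02, 0, -0.01, 0, 0, 0],
    [0, 0.03, 0, 0, 0, 0, 0],
    [0, 0.012, 0, 0, 0, 0, 0],
    [0, 0, 0, 0, 0, 0, 0.0016],
    [0, 0, 0, 0, 0, 0, 0],
    [0, 0, 0, 0, 0, 0, 0],
    [0, 0, 0, 0, 0, 0, 0],
    [0, 0, 0, 0, 0, 0, 0],
    [0, 0, 0, 0, 0, 0, 0],
    [0, 0, 0, 0, 0, 0, 0]
  ]
}}

```text
time_s: 8.82
tcp_pos: [0.437, -0.0003, 0.0952]
eef_rot: [-180.0, -0.0, -175.4]
contact_force: [-0.1, -0.2, -0.4]
gripper_width: 0.0263
gripper_force: 0.0
```

```bash
python3 -c "
from h import *
go(bay(-.11,0,.034),-175.1)
from plant import capture
c=capture('scene');np.savez('scene2.npz',**c)
cv2.imwrite('pics/s4.png',cv2.resize(c['frame'][145:205,155:235,::-1],(800,600),interpolation=cv2.INTER_CUBIC))"
```

```text
t 8.8167 pos [ 4.37e-01 -3.00e-04  9.52e-02] rot [-1.7999e+02 -3.0000e-02 -1.7540e+02] bay [-0.1104  0.0004  0.0952]
turn [-0.0002 -0.0004 -0.0034]
shift after turn (m, tool) [-0.0004 -0.0004  0.0612]
```

View pics/s4.png

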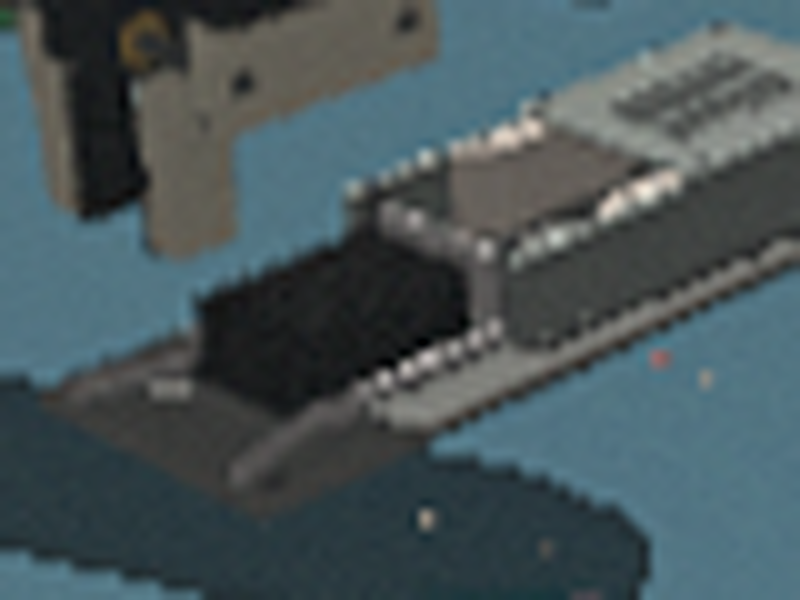

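```bash
python3 -c "
from h import *
c=dict(np.load('scene2.npz'))
for u,v in [(185,245),(190,235),(230,200),(235,140),(245,120),(300,108),(350,92),(400,75),(425,65),(200,120)]:
  p=rz(c,155+u/10-.0,145+v/10);q=Ro.from_euler('z',-BY,degrees=True).apply(p-BAY);print(u,v,q.round(4), 'above tip',round(p[2]-.0762,4))
"
```

```text
185 245 [-0.1159 -0.0291  0.0796] above tip 0.0034
190 235 [-0.1164 -0.0325  0.084 ] above tip 0.0078
230 200 [-0.0992 -0.0294  0.0877] above tip 0.0115
235 140 [0.04   0.1476 0.0051] above tip -0.0711
245 120 [-0.1378 -0.0892  0.1432] above tip 0.067
300 108 [-0.1175 -0.0868  0.1392] above tip 0.063
350 92 [0.0982 0.1563 0.0012] above tip -0.075
400 75 [0.1181 0.1525 0.0024] above tip -0.0738
425 65 [0.1315 0.1545 0.0013] above tip -0.0749
200 120 [-0.1481 -0.0839  0.145 ] above tip 0.0688
```

Request:
{"method": "apply_moves", "body": {
  "targets": [
    [0, 0, 0, 0, 0, 0, -0.0034],
    [0, 0, 0, 0, 0, 0, 0],
    [0, 0, 0, 0, 0, 0, 0],
    [0, 0, 0, 0, 0, 0, 0],
    [0, 0, 0, 0.02, 0, 0, 0],
    [0, 0, 0, 0.02, 0, 0, 0],
    [0, 0, 0, 0.014, 0, 0, 0],
    [0, 0, 0, 0.008, 0, 0, 0],
    [0, 0, 0, 0, 0, 0, 0],
    [0, 0, 0, 0, 0, 0, 0],
    [0, 0, 0, 0, 0, 0, 0],
    [0, 0, 0, 0, 0, 0, 0],
    [0, 0, 0, 0, 0, 0, 0]
  ]
}}

```text
time_s: 9.95
tcp_pos: [0.4373, -0.0, 0.0342]
eef_rot: [180.0, 0.1, -175.1]
contact_force: [0.5, 0.4, -0.2]
gripper_width: 0.0003
gripper_force: 0.0
```

```bash
python3 -c "
from h import *
go(bay(-.07,0,.033),-175.1)"
```

```text
t 9.95 pos [ 0.4373 -0.      0.0342] rot [ 1.7997e+02  9.0000e-02 -1.7508e+02] bay [-0.11    0.0007  0.0342]
turn [0.0004 0.001  0.0002]
shift after turn (m, tool) [-0.04   -0.0007  0.0012]
```

Request:
{"method": "apply_moves", "body": {
  "targets": [
    [0, -0.004, -0.0007, 0.001, 0, 0, 0],
    [0, -0.004, 0, 0, 0, 0, 0],
    [0, -0.004, 0, 0, 0, 0, 0],
    [0, -0.004, 0, 0, 0, 0, 0],
    [0, -0.002, 0, 0, 0, 0, 0],
    [0, -0.002, 0, 0, 0, 0, 0],
    [0, -0.002, 0, 0, 0, 0, 0],
    [0, -0.002, 0, 0, 0, 0, 0],
    [0, -0.002, 0, 0, 0, 0, 0],
    [0, -0.002, 0, 0, 0, 0, 0],
    [0, -0.002, 0, 0, 0, 0, 0],
    [0, -0.002, 0, 0, 0, 0, 0],
    [0, -0.002, 0, 0, 0, 0, 0],
    [0, -0.002, 0, 0, 0, 0, 0]
  ]
}}

```text
time_s: 11.12
tcp_pos: [0.4693, 0.001, 0.0317]
eef_rot: [-179.9, -0.4, -175.1]
contact_force: [-9.1, 1.6, 5.6]
gripper_width: 0.0005
gripper_force: 4.5
```

```bash
python3 -c "
from h import *
go(bay(0,0,.033),-175.1)"
```

```text
t 11.1167 pos [0.4693 0.001  0.0317] rot [-179.93   -0.36 -175.14] bay [-0.0781 -0.001   0.0317]
turn [-0.0007 -0.004  -0.0004]
shift after turn (m, tool) [-0.0781  0.001  -0.0013]
```

Request:
{"method": "apply_moves", "body": {
  "targets": [
    [0, -0.002, 0, -0.0005, 0, 0, 0],
    [0, -0.002, 0, -0.0005, 0, 0, 0],
    [0, -0.002, 0, 0, 0, 0, 0],
    [0, -0.002, 0, 0, 0, 0, 0],
    [0, -0.002, 0, 0, 0, 0, 0],
    [0, -0.002, 0, 0, 0, 0, 0],
    [0, -0.002, 0, 0, 0, 0, 0],
    [0, -0.002, 0, 0, 0, 0, 0],
    [0, -0.002, 0, 0, 0, 0, 0],
    [0, -0.002, 0, 0, 0, 0, 0],
    [0, 0, 0, 0, 0, 0, 0],
    [0, 0, 0, 0, 0, 0, 0]
  ]
}}

```text
time_s: 12.12
tcp_pos: [0.4934, 0.004, 0.0337]
eef_rot: [180.0, 0.1, -175.1]
contact_force: [0.2, 0.9, 0.9]
gripper_width: 0.0007
gripper_force: 0.0
```

```bash
python3 -c "
from h import *
go(bay(0,0,.033),-175.1)
from plant import capture
c=capture('scene')
cv2.imwrite('pics/s5.png',cv2.resize(c['frame'][145:205,155:235,::-1],(800,600),interpolation=cv2.INTER_CUBIC))"
```

```text
t 12.1167 pos [0.4934 0.004  0.0337] rot [ 1.7999e+02  8.0000e-02 -1.7507e+02] bay [-0.0538 -0.0001  0.0337]
turn [0.0002 0.0008 0.0003]
shift after turn (m, tool) [-0.0538  0.0001  0.0007]
```

View pics/s5.png

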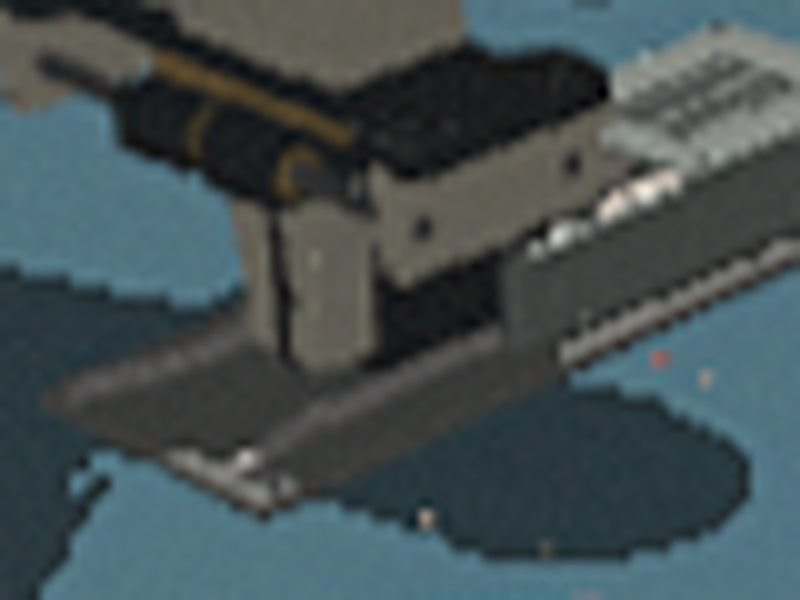

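The nose has opened the leaves; the part lies flat and straight, with the fingers square on its tail at about (330,340). Pushing on to just short of the earliest pad position.

Request:
{"method": "apply_moves", "body": {
  "targets": [
    [0, -0.004, 0, 0, 0, 0, 0],
    [0, -0.004, 0, 0, 0, 0, 0],
    [0, -0.004, 0, 0, 0, 0, 0],
    [0, -0.004, 0, 0, 0, 0, 0],
    [0, -0.004, 0, 0, 0, 0, 0],
    [0, -0.004, 0, 0, 0, 0, 0],
    [0, -0.004, 0, 0, 0, 0, 0],
    [0, -0.004, 0, 0, 0, 0, 0],
    [0, -0.004, 0, 0, 0, 0, 0],
    [0, -0.004, 0, 0, 0, 0, 0],
    [0, -0.004, 0, 0, 0, 0, 0],
    [0, -0.003, 0, 0, 0, 0, 0],
    [0, -0.003, 0, 0, 0, 0, 0],
    [0, 0, 0, 0, 0, 0, 0],
    [0, 0, 0, 0, 0, 0, 0]
  ]
}}

```text
time_s: 13.42
tcp_pos: [0.5428, 0.0082, 0.0334]
eef_rot: [180.0, 0.0, -175.1]
contact_force: [-0.8, 0.2, -0.1]
gripper_width: 0.0006
gripper_force: 0.0
```

Request:
{"method": "apply_moves", "body": {
  "targets": [
    [0, -0.002, 0, 0, 0, 0, 0],
    [0, -0.002, 0, 0, 0, 0, 0],
    [0, -0.002, 0, 0, 0, 0, 0],
    [0, -0.002, 0, 0, 0, 0, 0],
    [0, -0.002, 0, 0, 0, 0, 0],
    [0, -0.002, 0, 0, 0, 0, 0],
    [0, -0.002, 0, 0, 0, 0, 0],
    [0, -0.002, 0, 0, 0, 0, 0],
    [0, 0, 0, 0, 0, 0, 0],
    [0, 0, 0, 0, 0, 0, 0],
    [0, 0, 0, 0, 0, 0, 0]
  ]
}}

```text
time_s: 14.33
tcp_pos: [0.5587, 0.0095, 0.0335]
eef_rot: [180.0, 0.0, -175.1]
contact_force: [-0.6, 1.3, -0.4]
gripper_width: 0.0003
gripper_force: 0.0
```

```bash
python3 -c "
from h import *
go(bay(.020,0,.033),-175.1)
from plant import get_state
print(get_state()['contact_force'])"
```

```text
t 14.3333 pos [0.5587 0.0095 0.0335] rot [ 1.8000e+02  3.0000e-02 -1.7508e+02] bay [ 0.0117 -0.0002  0.0335]
turn [0.     0.0003 0.0002]
shift after turn (m, tool) [-0.0083  0.0002  0.0005]
[-0.58988411  1.30122282 -0.41071169]
```

Request:
{"method": "apply_moves", "body": {
  "targets": [
    [0, -0.001, 0, 0, 0, 0, 0],
    [0, -0.001, 0, 0, 0, 0, 0],
    [0, -0.001, 0, 0, 0, 0, 0],
    [0, -0.001, 0, 0, 0, 0, 0],
    [0, -0.001, 0, 0, 0, 0, 0],
    [0, -0.001, 0, 0, 0, 0, 0],
    [0, -0.001, 0, 0, 0, 0, 0],
    [0, 0, 0, 0, 0, 0, 0],
    [0, 0, 0, 0, 0, 0, 0]
  ]
}}

```text
time_s: 15.08
tcp_pos: [0.5657, 0.0101, 0.0335]
eef_rot: [-180.0, 0.0, -175.1]
contact_force: [-0.6, -0.9, 0.3]
gripper_width: 0.0003
gripper_force: 1.3
```

Request:
{"method": "apply_moves", "body": {
  "targets": [
    [0, -0.0005, 0, 0, 0, 0, 0],
    [0, -0.0005, 0, 0, 0, 0, 0],
    [0, -0.0005, 0, 0, 0, 0, 0],
    [0, 0, 0, 0, 0, 0, 0],
    [0, 0, 0, 0, 0, 0, 0]
  ]
}}

```text
time_s: 15.5
tcp_pos: [0.5668, 0.0102, 0.0334]
eef_rot: [-180.0, -0.0, -175.1]
contact_force: [-1.2, 0.8, 0.1]
gripper_width: 0.0007
gripper_force: 1.3
```

Request:
{"method": "apply_moves", "body": {
  "targets": [
    [0, -0.0005, 0, 0, 0, 0, 0],
    [0, -0.0005, 0, 0, 0, 0, 0],
    [0, -0.0005, 0, 0, 0, 0, 0],
    [0, 0, 0, 0, 0, 0, 0],
    [0, 0, 0, 0, 0, 0, 0]
  ]
}}

```text
time_s: 15.92
tcp_pos: [0.5684, 0.0103, 0.0334]
eef_rot: [180.0, 0.0, -175.1]
contact_force: [-0.3, 0.5, 0.6]
gripper_width: 0.0002
gripper_force: 1.2
```

Request:
{"method": "apply_moves", "body": {
  "targets": [
    [0, -0.0005, 0, 0, 0, 0, 0],
    [0, -0.0005, 0, 0, 0, 0, 0],
    [0, -0.0005, 0, 0, 0, 0, 0],
    [0, 0, 0, 0, 0, 0, 0],
    [0, 0, 0, 0, 0, 0, 0]
  ]
}}

```text
time_s: 16.33
tcp_pos: [0.5698, 0.0104, 0.0334]
eef_rot: [-180.0, -0.0, -175.1]
contact_force: [-1.3, -0.3, 0.3]
gripper_width: 0.0006
gripper_force: 1.4
```

Request:
{"method": "apply_moves", "body": {
  "targets": [
    [0, -0.0005, 0, 0, 0, 0, 0],
    [0, -0.0005, 0, 0, 0, 0, 0],
    [0, -0.0005, 0, 0, 0, 0, 0],
    [0, 0, 0, 0, 0, 0, 0],
    [0, 0, 0, 0, 0, 0, 0]
  ]
}}

```text
time_s: 16.75
tcp_pos: [0.5705, 0.0103, 0.0333]
eef_rot: [-180.0, -0.1, -175.1]
contact_force: [-5.4, -1.6, 3.6]
gripper_width: 0.0003
gripper_force: 3.3
```

Request:
{"method": "apply_moves", "body": {
  "targets": [
    [0, -0.0005, 0, 0, 0, 0, 0],
    [0, 0, 0, 0, 0, 0, 0],
    [0, 0, 0, 0, 0, 0, 0]
  ]
}}

```text
time_s: 17.0
tcp_pos: [0.5707, 0.0103, 0.0333]
eef_rot: [-180.0, -0.1, -175.1]
contact_force: [-6.0, -1.1, 4.4]
gripper_width: 0.0002
gripper_force: 3.9
```

Request:
{"method": "apply_moves", "body": {
  "targets": [
    [0, -0.0005, 0, 0, 0, 0, 0],
    [0, -0.0005, 0, 0, 0, 0, 0],
    [0, 0, 0, 0, 0, 0, 0],
    [0, 0, 0, 0, 0, 0, 0]
  ]
}}

```text
time_s: 17.33
tcp_pos: [0.5709, 0.0102, 0.0332]
eef_rot: [-180.0, -0.2, -175.1]
contact_force: [-8.6, -0.1, 6.1]
gripper_width: 0.0004
gripper_force: 5.0
```

Request:
{"method": "apply_moves", "body": {
  "targets": [
    [0, -0.0005, 0, 0, 0, 0, 0],
    [0, -0.0005, 0, 0, 0, 0, 0],
    [0, 0, 0, 0, 0, 0, 0],
    [0, 0, 0, 0, 0, 0, 0]
  ]
}}

```text
time_s: 17.67
tcp_pos: [0.5712, 0.0101, 0.0331]
eef_rot: [-180.0, -0.3, -175.1]
contact_force: [-10.9, -0.2, 8.1]
gripper_width: 0.0004
gripper_force: 6.1
```

Request:
{"method": "apply_moves", "body": {
  "targets": [
    [0, -0.0005, 0, 0, 0, 0, 0],
    [0, -0.0005, 0, 0, 0, 0, 0],
    [0, 0, 0, 0, 0, 0, 0],
    [0, 0, 0, 0, 0, 0, 0]
  ]
}}

```text
time_s: 18.0
tcp_pos: [0.5714, 0.0101, 0.033]
eef_rot: [-180.0, -0.3, -175.1]
contact_force: [-13.3, 0.7, 9.4]
gripper_width: 0.0006
gripper_force: 7.2
```

```bash
python3 -c "
from h import *
go(bay(.020,0,.033),-175.1)
from plant import get_state,capture
for i in range(4):
  print(get_state()['contact_force']); capture('top')
"
```

```text
t 18.0 pos [0.5714 0.0101 0.033 ] rot [-179.96   -0.35 -175.12] bay [ 0.0245 -0.0007  0.033 ]
turn [-0.0005 -0.0038 -0.0002]
shift after turn (m, tool) [ 0.0045  0.0007 -0.    ]
[-13.25761243   0.6679155    9.35519219]
[-12.45199841   0.33548114   9.72059486]
[-11.01426718   1.40454502   9.01394301]
[-13.53000863   0.32400359   9.80272069]
```

Request:
{"method": "apply_moves", "body": {
  "targets": [
    [0, -0.0005, 0, 0, 0, 0, 0],
    [0, -0.0004, 0, 0, 0, 0, 0],
    [0, 0, 0, 0, 0, 0, 0],
    [0, 0, 0, 0, 0, 0, 0],
    [0, 0, 0, 0, 0, 0, 0],
    [0, 0, 0, 0, 0, 0, 0],
    [0, 0, 0, 0, 0, 0, 0],
    [0, 0, 0, 0, 0, 0, 0],
    [0, 0, 0, 0, 0, 0, 0]
  ]
}}

```text
time_s: 18.95
tcp_pos: [0.5716, 0.01, 0.0329]
eef_rot: [-179.9, -0.4, -175.1]
contact_force: [-13.1, -0.3, 11.3]
gripper_width: 0.0009
gripper_force: 8.1
```

```bash
python3 -c "
from h import *
from plant import get_state,capture
for i in range(5):
  print(get_state()['contact_force']); c=capture('scene')
np.savez('scene3.npz',**c)
go(bay(.020,0,.033),-175.1)
"
```

```text
[-13.10168364  -0.30430977  11.25161484]
[-14.74279047  -0.22096538  11.71604749]
[-14.53125224   1.65080784  10.12879987]
[-14.7903456    1.29310517  10.30979608]
[-14.71124198  -1.28980501  10.81931596]
t 19.2 pos [0.5716 0.01   0.0329] rot [-179.95   -0.41 -175.13] bay [ 0.0247 -0.0008  0.0329]
turn [-0.0006 -0.0046 -0.0003]
shift after turn (m, tool) [ 0.0047  0.0008 -0.0001]
```

Contact stiffness (about 8 N/mm) confirms this is the pad. It has been held at roughly 13 N, so I back off gently, then lift straight out.

Request:
{"method": "apply_moves", "body": {
  "targets": [
    [0, 0.001, 0, 0, 0, 0, 0],
    [0, 0.001, 0, 0, 0, 0, 0],
    [0, 0.001, 0, 0, 0, 0, 0],
    [0, 0.001, 0, 0, 0, 0, 0],
    [0, 0.001, 0, 0, 0, 0, 0],
    [0, 0.001, 0, 0, 0, 0, 0],
    [0, 0.001, 0, 0, 0, 0, 0],
    [0, 0.001, 0, 0, 0, 0, 0],
    [0, 0.001, 0, 0, 0, 0, 0],
    [0, 0, 0, 0, 0, 0, 0],
    [0, 0, 0, 0, 0, 0, 0],
    [0, 0, 0, 0, 0, 0, 0]
  ]
}}

```text
time_s: 20.2
tcp_pos: [0.5672, 0.0104, 0.0337]
eef_rot: [180.0, 0.1, -175.1]
contact_force: [0.3, 0.3, 1.1]
gripper_width: -0.0
gripper_force: 1.7
```

```bash
python3 -c "
from h import *
go(bay(.018,0,.033),-175.1)
"
```

```text
t 20.2 pos [0.5672 0.0104 0.0337] rot [ 1.7999e+02  5.0000e-02 -1.7508e+02] bay [ 0.0203 -0.0001  0.0337]
turn [0.0001 0.0006 0.0003]
shift after turn (m, tool) [0.0023 0.0001 0.0007]
```

Request:
{"method": "apply_moves", "body": {
  "targets": [
    [0, 0, 0, -0.003, 0, 0, 0],
    [0, 0, 0, -0.006, 0, 0, 0],
    [0, 0, 0, -0.01, 0, 0, 0],
    [0, 0, 0, -0.012, 0, 0, 0],
    [0, 0, 0, -0.015, 0, 0, 0],
    [0, 0, 0, -0.025, 0, 0, 0],
    [0, 0, 0, -0.03, 0, 0, 0],
    [0, 0, 0, -0.03, 0, 0, 0],
    [0, 0, 0, -0.03, 0, 0, 0],
    [0, 0, -0.03, -0.03, 0, 0, 0],
    [0, 0, -0.035, 0, 0, 0, 0],
    [0, 0, -0.035, 0, 0, 0, 0],
    [0, 0, -0.035, 0, 0, 0, 0],
    [0, 0, -0.035, 0, 0, 0, 0],
    [0, 0, -0.035, 0, 0, 0, 0],
    [0, 0, -0.035, 0, 0, 0, 0],
    [0, 0, 0, 0, 0, 0, 0],
    [0, 0, 0, 0, 0, 0, 0],
    [0, 0, 0, 0, 0, 0, 0]
  ]
}}

```text
time_s: 21.78
tcp_pos: [0.5868, -0.2286, 0.2244]
eef_rot: [180.0, 0.0, -175.1]
contact_force: [0.5, -0.3, 0.0]
gripper_width: 0.0002
gripper_force: 0.0
```

```bash
python3 -c "
from h import *
from plant import capture
c=capture('top');np.savez('top4.npz',**c);d=capture('scene');np.savez('scene4.npz',**d)
a=cv2.resize(c['frame'][135:240,135:205,::-1],(400,600),interpolation=cv2.INTER_CUBIC)
b=cv2.resize(d['frame'][140:206,155:199+0,::-1],(400,600),interpolation=cv2.INTER_CUBIC)
b=cv2.resize(d['frame'][145:195,175:230,::-1],(400,364),interpolation=cv2.INTER_CUBIC)
b=cv2.copyMakeBorder(b,0,236,0,0,0)
cv2.imwrite('pics/f.png',np.hstack([a,b]))"
```

```text
(no output)
```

View pics/f.png

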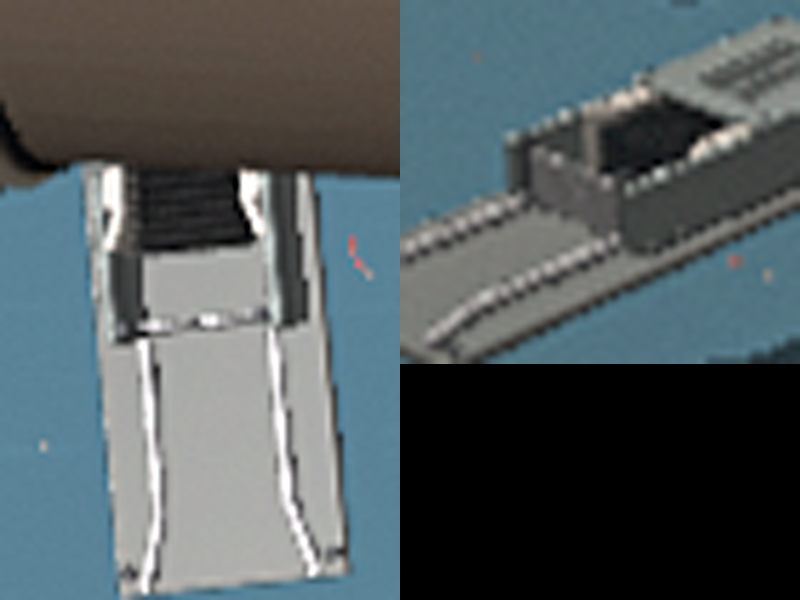

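Both leaves are shut at about (200,322), and the heatsink lies straight in the pocket with its tail at about (195,248). A quick numeric check of its depth follows.

```bash
python3 -c "
from h import *
c=dict(np.load('top4.npz'))
for u,v,z in [(140,249,.035),(255,240,.035),(135,328,.042),(268,316,.042)]:
  p=world(c,(u+.5)/5.714+134.5,(v+.5)/5.714+134.5,z);print(Ro.from_euler('z',-BY,degrees=True).apply(p-BAY).round(4))
"
```

```text
[0.0337 0.0226 0.035 ]
[ 0.0327 -0.028   0.035 ]
[-0.0011  0.0258  0.042 ]
[-0.0016 -0.0323  0.042 ]
```

```bash
python3 -c "
from plant import close_job
print(close_job())"
```

```text
the job is handed in; nothing more can be done
None
```

The heatsink is in the pocket with its centre about 70 mm inside the gate. I pressed it on the pad at an estimated 13 N for about 1 s; both leaves are shut, the hand is clear, the small parts were not touched as far as I could tell, and I handed the job in at about 22 s without getting a verdict back.

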